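# Plug the hanging tool-rest ring into the bench post and lock its spring collar

## Robot

A 6-joint arm with a two-finger parallel gripper is mounted at the origin on the work surface. World frame = base frame: x ahead of the robot, y to its left, z up, the work surface at z = 0. Lengths are in m, angles in rad, forces in N, time in s.
With the tool pointing down it reaches from about 0.35 to 0.975 m from the base axis. Payload 4.9 kg.
Tool frame: the origin (TCP) lies at the very end of the fingers, on their centre line; the grasp point (between the pads) lies 19 mm behind it; x points along the fingers, y is the direction in which the jaws open and shut, and the axes are right-handed (so a half turn about x gives the same grasp; the last joint's range is limited). The gripper opens to 85 mm and grips with 20 to 120 N. Pads are 22 mm wide; open, the fingers measure 114 mm over their backs; the gripper's body (76 mm by 85 mm) begins 54 mm behind the grasp point. The pads swing forward as they close: fully open they stand 13 mm farther back than shut.
Start: joints at [0.997, 0.053, 1.613, -0, 1.476, -0.119], TCP at [0.275, 0.561, 0.231] pointing down, gripper open.
Joint ranges: [-3.01, 3.01], [-1.01, 2.22], [0.06, 2.58], [-1.02, 4.17], [0.09, 2.62], [-3.14, 3.14]. Speed limits (rad/s): [2.57, 2.57, 3.14, 3.14, 3.14, 3.14].

## Interface

Orientations are given as a rotation vector (axis times angle).
In Python, from station import ctrl gives the robot as it stands. The module is installed in compiled form; this text tells all that it offers.
- The arm moves only by the shell command python3 -m handwheel 'ROWS' [FORCE]. ROWS is JSON, one flat list of numbers, 7 for each row, row after row: the opening, from 0 (shut) to 1 (fully open), then the shift along the tool's x, y, z in m, then the turn, a rotation vector about the tool's x, y, z in degrees. A call has 1 to 12 rows; each row is the pose to reach, as a shift and turn from the pose commanded when the call began, along the tool's axes at that moment; what a row does not reach only later rows make up. A row lasts 1/12 s, in which the tool goes at most 41.7 mm and 7.16 degrees, less where a joint would pass 70% of its speed; a pose out of reach is approached as far as the arm can. A call with a gripper value outside its range is refused whole. The fingers move at their own pace and stop on an object; FORCE is the grip in N (left out, the last holds). Time passes only in rows, so rows that repeat a pose let the fingers close. It gives the time, the measured TCP pose, the force and the opening at its end, in the units of the state.
- ctrl.get_obs(): the state, without advancing time (a new reading comes with each control period).
- ctrl.get_image(name): name is "scene" or "top"; returns (picture, depth): 480x640x3 uint8, blue, green, red; 480x640 float32, m along the optical axis (not along the pixel's ray), 0 where there is no reading.
- ctrl.camera_params(name): a dict with "fov_y" (degrees; the focal length in pixels is half the picture's height over the tangent of half this angle, whatever the lens; pixels are square), "cx", "cy" (the principal point, pixels), "dist_coeffs" ([k1, k2, p1, p2, k3] as OpenCV has them; the pictures are not rectified), "R" (3x3) and "t" (3): a world point X has camera coordinates R X + t. Camera axes: x right, y down, z forward; pixel columns grow to the right and rows downward; lengths in m; the calibration is good to about 2 mm. A picture is of the moment at which its call begins. camera_params takes no time and is no camera call.
- ctrl.finish_job(): hands the job in, once; it reports no verdict.
The state is a dict: "t": time; "q": joint angles; "dq": joint speeds; "effort": joint torques, N m; "tool_pos": TCP position; "tool_rot": TCP orientation; "contact_force": force on the tool from outside, world axes, zero at the start; "wrist_torque": the same for the moment, N m; "opening": finger opening in m.
Only numpy, scipy, OpenCV 4.12 (cv2) and the standard library are available. Lean on these libraries where they do the work, as an engineer would, in place of code of your own. Each camera call takes 0.05 s, during which the arm holds its last target.

## Task

Take the ring with the round stem off its peg on the stand and put its stem down into the socket of the bench post, fully home with the shoulder flat on the mouth. Then lift the post's spring collar by its knob, swing it counter-clockwise (seen from above) over the tooth to the locked side, let it drop right down and leave everything released. Leave the flat-bladed scraper hanging on the other peg, and do not disturb the other things on the bench.

Things in the scene. Friction and masses are not known exactly. Their poses are not given: they have to be found in the camera images.
- rest: Steel tool-rest ring, 125 mm tall, 0.1-0.25 kg: eight-sided ring on top, neck, round shoulder (30 mm across, 6 thick), then a round stem 16 mm across, 55 long, its last 10 mm tapering to 8. Hangs upright by its ring on one peg of the stand. Origin: centre of the shoulder's underside; z up to the ring, x along the ring's hole, pointing back to the stand's crossbar.
- rest_ring (a point): Centre of the rest's ring, 43 mm above the rest's origin. The ring is 54 mm wide over its two flat upright sides (facing the rest's +y and -y, good to grip from above), 12 mm thick along x, its hole 38 mm across. Axes as the rest's.
- rest_foot (a point): Lower end of the rest's stem, 55 mm below the rest's origin. Axes as the rest's.
- scraper: Steel scraper with the same ring, but below it a flat blade 40 mm wide, 6 thick and 58 long instead of shoulder and stem. Origin 43 mm below the ring's centre. Hangs on the other peg and stays there.
- stand: Fixed stand: wooden foot 90 x 220 x 12 mm, a post behind its middle, a crossbar at x = 30 mm, top z = 200. Origin: centre of the foot's underside. Two flat pegs at y = 65 and -65 mm point to -x: top face z = 200, 8 wide, 6 thick, ending at x = -40 in a tip 10 mm higher. Rings hang at x = -15. To free one: raise it 12 to 28 mm (more would catch under the peg), then draw it 45 mm or more to -x.
- socket_mouth (a point): Centre of the mouth of the fixed bench post's socket, 90 mm above the table, z up. Upright bore 20 mm across, 60 deep; tube 32 mm across outside, on a foot 90 x 90 x 14 mm. On the post's -x side, 37 mm from its axis, stands a tooth 12 mm wide, its top 54 mm above the table; the collar's arm points there at 0.52 rad of its turn.
- collar_knob (a point): Centre of the top of the collar's upright black knob, 20 mm across, 45 mm high above the flat arm that carries it. 100 mm from the post's axis, 99 mm above the table when the collar is down. Pinch it from above about 15 mm below its top. It moves with the collar.
- collar_lift (a joint): Lift of the spring collar on the post, m: 0 down, 0.020 fully up. Spring and weight press it down with 4 to 8 N. A fixed tooth stops the arm between the open and locked sides: it passes only when lifted more than 10 mm (lift about 14 mm).
- collar (a joint): Turn of the collar about the post's upright axis, rad: near 0 open (as at the start), 1.2 its stop on the locked side; grows counter-clockwise seen from above. Past about 0.95 the arm is clear of the tooth and the spring drops it when let go. Light friction only.
- glue: White glue bottle, 48 mm in diameter, 120 mm tall, loose bystander. Origin: centre of its underside.
- jar: Amber jar, 64 mm in diameter, 75 mm tall, loose bystander. Origin: centre of its underside.
- scissors: Scissors lying flat, 175 mm long, 10 mm thick, loose bystander. Origin at the pivot, x towards the points.
- tweezers: Dark tweezers lying flat, 148 mm long, 8 mm thick, loose bystander. Origin at their middle.
- pintray: Clear tray of pins, 70 x 70 x 22 mm, loose bystander. Origin: centre of its underside.
Mind the look-alikes: they are no part of the job. What is shaped like the stand but pink is not meant.

How it is judged:
By the outcome, as a careful person would: the job done as asked, in the order asked, and still so for the second after the job is handed in, with the robot touching nothing.
It also fails if it takes over 58 s, if anything falls off the work surface, if the arm or the gripper's body presses on something with over 40 N, if the wrist force passes 120 N, or if a joint passes its speed limit or range.

## Working session

There is one attempt and no reset: what is moved stays moved. The work goes in short steps, Python scripts to look and compute and a shell command to move; the robot and the scene stay as the last step left them, time stands still between calls to the robot, and variables do not carry over. Pictures are saved under pics/ and viewed, and the job is handed in when it is done.

```bash
mkdir -p pics; cat > h.py <<'E'
import numpy as np, cv2
from station import ctrl
def K(n):
    p=ctrl.camera_params(n); f=240/np.tan(np.radians(p['fov_y'])/2)
    return np.array([[f,0,p['cx']],[0,f,p['cy']],[0,0,1.]]),np.array(p['dist_coeffs'],float),np.array(p['R']),np.array(p['t'])
def ray(n,uv):
    k,d,R,t=K(n); q=cv2.undistortPoints(np.array(uv,float).reshape(-1,1,2),k,d).reshape(-1,2)
    dirs=np.c_[q,np.ones(len(q))]@R; return -R.T@t,dirs
def onz(n,uv,z):
    c,d=ray(n,uv); return c+d*((z-c[2])/d[:,2])[:,None]
def proj(n,X):
    k,d,R,t=K(n); return cv2.projectPoints(np.array(X,float).reshape(-1,1,3),cv2.Rodrigues(R)[0],t,k,d)[0].reshape(-1,2)
def pts(n,dep):
    v,u=np.mgrid[:480,:640]; c,d=ray(n,np.c_[u.ravel(),v.ravel()])
    return (c+d*dep.ravel()[:,None]).reshape(480,640,3)
E
python3 - <<'E'
from h import *
for n in ("scene","top"):
    im,d=ctrl.get_image(n); cv2.imwrite(f"pics/{n}0.png",im); np.savez(f"/tmp/{n}0.npz",im=im,d=d)
    p=ctrl.camera_params(n); print(n,p['fov_y'],p['dist_coeffs'],(-np.array(p['R']).T@np.array(p['t'])).round(3))
print(ctrl.get_obs())
E
```

```text
scene 55.80075507776969 [0.02013118 0.         0.         0.         0.        ] [ 1.164 -0.356  0.978]
top 42.21638587079081 [-0.04372221  0.          0.          0.          0.        ] [0.276 0.096 1.883]
{'t': 0.1, 'q': array([ 9.97029693e-01,  5.33081019e-02,  1.61414398e+00,  4.99737301e-06,
        1.47601153e+00, -1.18988127e-01]), 'dq': array([-0.00135   ,  0.00010021, -0.00330641,  0.00347893, -0.00099891,
       -0.00077387]), 'effort': array([ 8.66740629e-04, -3.94897556e+01, -3.71365964e+01, -8.94492587e-05,
        3.81285965e-03, -3.71755243e-05]), 'tool_pos': array([0.27422456, 0.56100341, 0.23018285]), 'tool_rot': array([ 0.35526512,  1.54185929, -0.35804665]), 'contact_force': array([ 0.45813568, -0.24535262, -0.07934773]), 'wrist_torque': array([-0.00785931,  0.02614071,  0.01587199]), 'opening': 0.08516913668419845}
```

View pics/scene0.png

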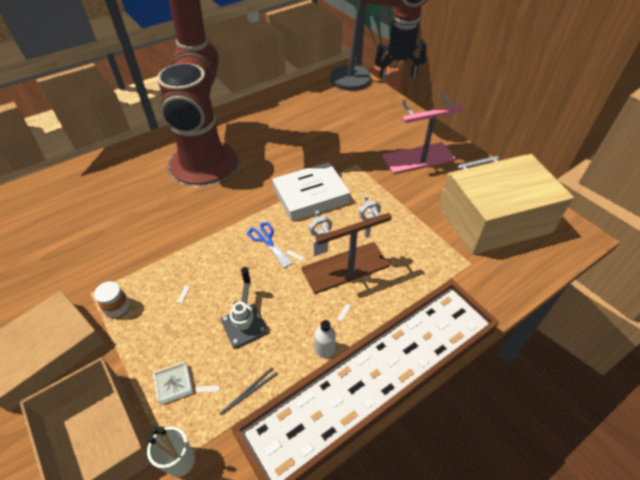

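View pics/top0.png

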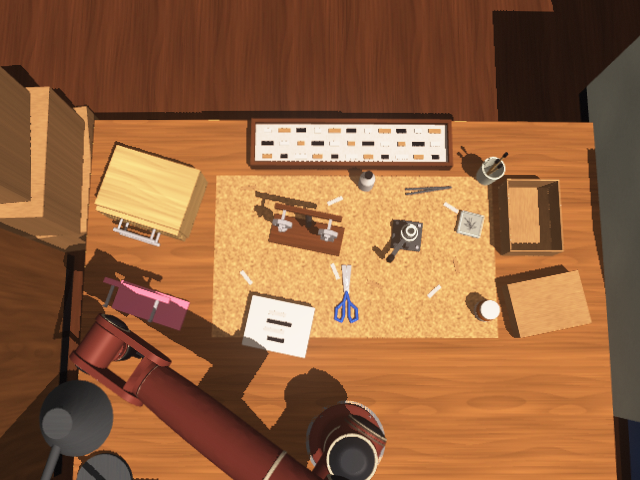

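The stand that is meant is the brown one, at scene (345,245) and top (307,230). The pink one at scene (425,140) is the decoy. The two candidate tools are at scene (320,228) and (370,210). I'll check them in close crops.

```bash
python3 - <<'E'
from h import *
s=np.load("/tmp/scene0.npz")['im'];t=np.load("/tmp/top0.npz")['im']
a=cv2.resize(s[180:300,290:410],(400,400),interpolation=cv2.INTER_CUBIC)
b=cv2.resize(s[255:355,200:300],(400,400),interpolation=cv2.INTER_CUBIC)
cv2.imwrite("pics/c1.png",np.hstack([a,b]))
a=cv2.resize(t[180:270,250:350],(400,360),interpolation=cv2.INTER_CUBIC)
b=cv2.resize(t[190:280,360:460],(400,360),interpolation=cv2.INTER_CUBIC)
cv2.imwrite("pics/c2.png",np.hstack([a,b]))
E
```

```text
(no output)
```

View pics/c1.png

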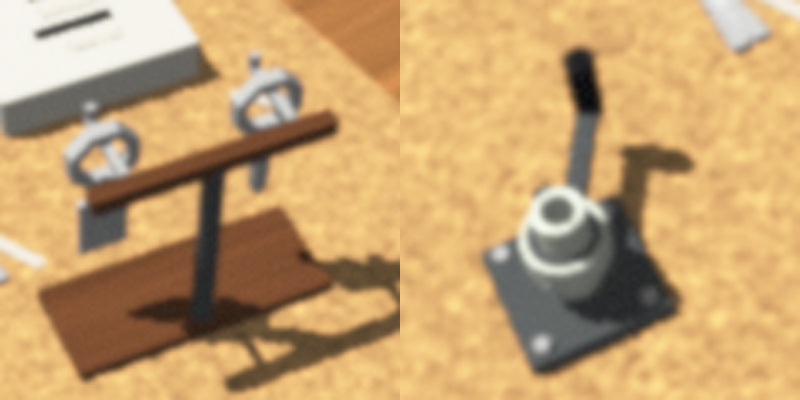

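View pics/c2.png

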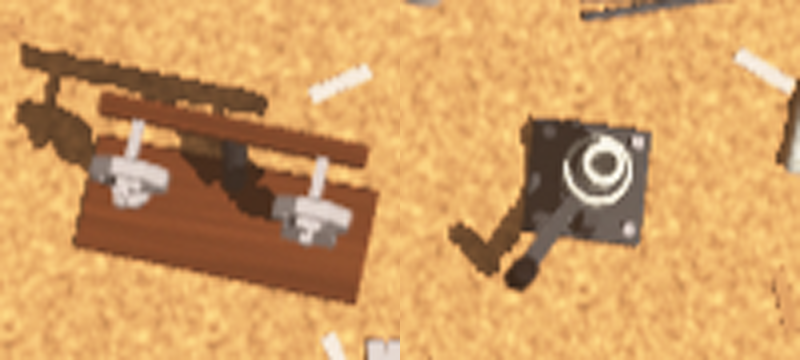

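The right-hand tool, at scene (370,210) and top (283,223), has the round stem, so it is the rest. The left one, at scene (320,228) and top (328,232), has the flat blade. Next I'll measure.

```bash
python3 - <<'E'
from h import *
T=np.load("/tmp/top0.npz");S=np.load("/tmp/scene0.npz")
P=pts("top",T['d']);Q=pts("scene",S['d'])
hsv=cv2.cvtColor(T['im'],cv2.COLOR_BGR2HSV)
print("table z",np.median(P[250:330,360:420,2]), np.median(Q[330:380,280:300,2]))
def stat(n,m): 
    X=m.reshape(-1,3); print(n,len(X),X.mean(0).round(4),np.median(X,0).round(4),X.min(0).round(4),X.max(0).round(4))
# crossbar: brown & z 0.19-.21 ; rings gray
reg=np.zeros((480,640),bool);reg[190:260,260:350]=1
sat=hsv[...,1]
for nm,c in (("bar",reg&(sat>110)&(abs(P[...,2]-.2)<.012)),("foot",reg&(sat>110)&(abs(P[...,2]-.012)<.005)&(hsv[...,2]<140))):
    stat(nm,P[c]); v,u=np.where(c); r=cv2.minAreaRect((P[c][:,:2]*1000).astype(np.float32)); print(r)
    cv2.imwrite
for nm,x0,x1 in (("restT",265,300),("scrT",310,345)):
    r=np.zeros((480,640),bool);r[200:255,x0:x1]=1
    c=r&(sat<80)&(P[...,2]>.15); stat(nm,P[c]);
    cc=c&(P[...,2]>P[c][:,2].max()-.006);stat(nm+" top",P[cc])
    print(P[c][P[c][:,2].argsort()][::-6].round(3).tolist()[:25])
r=np.zeros((480,640),bool);r[215:265,380:430]=1
for z in (.09,.099,.054,.014):
    c=r&(abs(P[...,2]-z)<.006);stat(f"post{z}",P[c])
hs=cv2.cvtColor(S['im'],cv2.COLOR_BGR2HSV)
r=np.zeros((480,640),bool);r[260:300,235:260]=1
c=r&(hs[...,2]<60); stat("knobS",Q[c])
E
```

```text
table z 0.002790186523281113 0.002409835410739969
bar 429 [0.6418 0.1116 0.1991] [0.6416 0.1127 0.1992] [0.616  0.0185 0.1883] [0.6673 0.2043 0.2103]
((641.90185546875, 110.90277862548828), (189.09068298339844, 19.060789108276367), 78.85078430175781)
foot 775 [0.6175 0.1314 0.0116] [0.6118 0.1323 0.0114] [0.5472 0.0038 0.007 ] [0.7407 0.2596 0.017 ]
((644.583251953125, 137.45510864257812), (271.0243225097656, 144.6703338623047), 77.98213958740234)
restT 180 [0.6123 0.1818 0.1951] [0.611  0.1812 0.2   ] [0.587  0.1565 0.1504] [0.6455 0.2098 0.217 ]
restT top 13 [0.6032 0.1866 0.2137] [0.6063 0.1862 0.2135] [0.587  0.1726 0.2111] [0.6178 0.1946 0.217 ]
[[0.589, 0.186, 0.217], [0.606, 0.173, 0.213], [0.612, 0.178, 0.211], [0.61, 0.173, 0.21], [0.615, 0.184, 0.209], [0.596, 0.184, 0.208], [0.613, 0.181, 0.207], [0.616, 0.187, 0.206], [0.611, 0.2, 0.205], [0.611, 0.195, 0.205], [0.594, 0.189, 0.204], [0.614, 0.176, 0.203], [0.631, 0.176, 0.202], [0.637, 0.176, 0.201], [0.645, 0.179, 0.2], [0.629, 0.176, 0.2], [0.603, 0.187, 0.199], [0.615, 0.162, 0.198], [0.59, 0.184, 0.197], [0.601, 0.18
[... 777 characters left out ...]
98], [0.577, 0.032, 0.197], [0.619, 0.049, 0.196], [0.594, 0.079, 0.193], [0.583, 0.035, 0.192], [0.585, 0.082, 0.18]]
post0.09 72 [ 0.5952 -0.1774  0.0899] [ 0.6082 -0.185   0.0897] [ 0.5219 -0.2045  0.084 ] [ 0.6269 -0.1205  0.0959]
post0.099 45 [ 0.5502 -0.1445  0.0982] [ 0.5337 -0.1336  0.0977] [ 0.5219 -0.203   0.0933] [ 0.6224 -0.1222  0.1049]
post0.054 145 [ 0.5827 -0.1701  0.0549] [ 0.5809 -0.1695  0.0558] [ 0.524  -0.2148  0.0481] [ 0.6363 -0.1211  0.0599]
post0.014 595 [ 0.6056 -0.1884  0.0129] [ 0.6045 -0.1885  0.0125] [ 0.5208 -0.2611  0.0081] [ 0.6739 -0.1086  0.02  ]
knobS 70 [ 0.5473 -0.1367  0.0963] [ 0.5394 -0.1336  0.0866] [ 0.5279 -0.3559  0.0566] [ 1.164  -0.1275  0.9775]
```

```bash
python3 - <<'E'
from h import *
T=np.load("/tmp/top0.npz")['im'];S=np.load("/tmp/scene0.npz")['im']
a=cv2.resize(T[210:270,380:440],(600,600),interpolation=cv2.INTER_NEAREST)
cv2.imwrite("pics/d1.png",a)
a=cv2.resize(T[205:245,262:302],(400,400),interpolation=cv2.INTER_NEAREST)
b=cv2.resize(S[190:240,345:395],(400,400),interpolation=cv2.INTER_NEAREST)
cv2.imwrite("pics/d2.png",np.hstack([a,b]))
a=cv2.resize(S[262:342,210:290],(600,600),interpolation=cv2.INTER_NEAREST)
cv2.imwrite("pics/d3.png",a)
c=np.array([.6103,.1834,.181]);y=np.array([.193,.981,0])
print(proj("top",[c+[0,0,.027],c,c+.027*y,c-.027*y]).round(1).tolist(),proj("scene",[c,c+[0,0,.027]]).round(1))
E
```

```text
[[281.2, 221.9], [281.6, 223.8], [272.2, 222.0], [291.1, 225.7]] [[369.4 209.8]
 [370.3 202. ]]
```

View pics/d1.png

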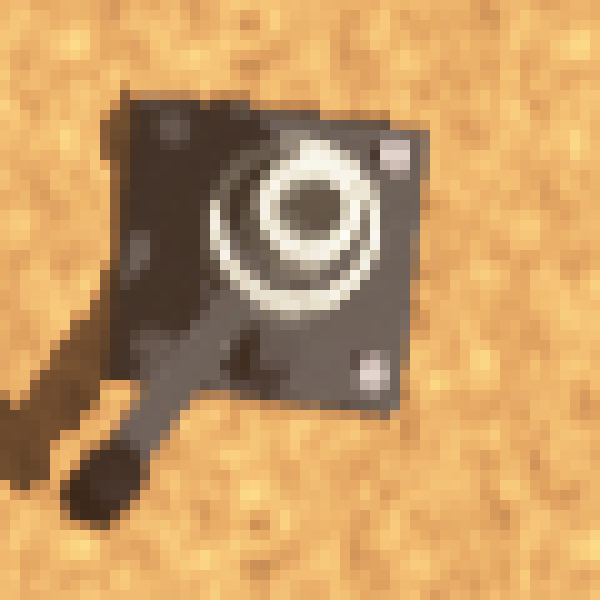

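View pics/d2.png

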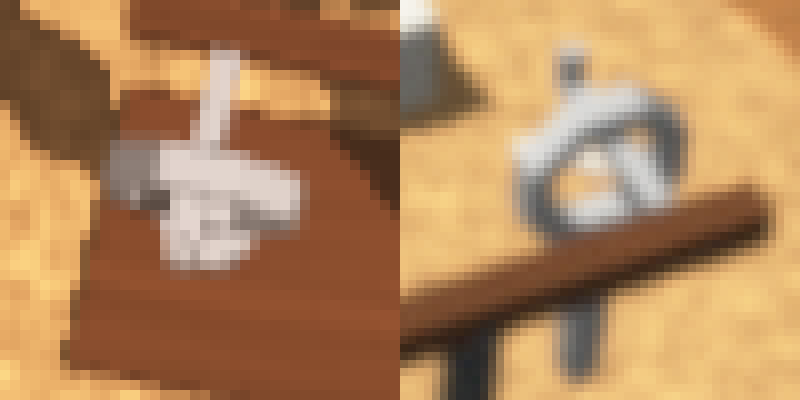

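View pics/d3.png

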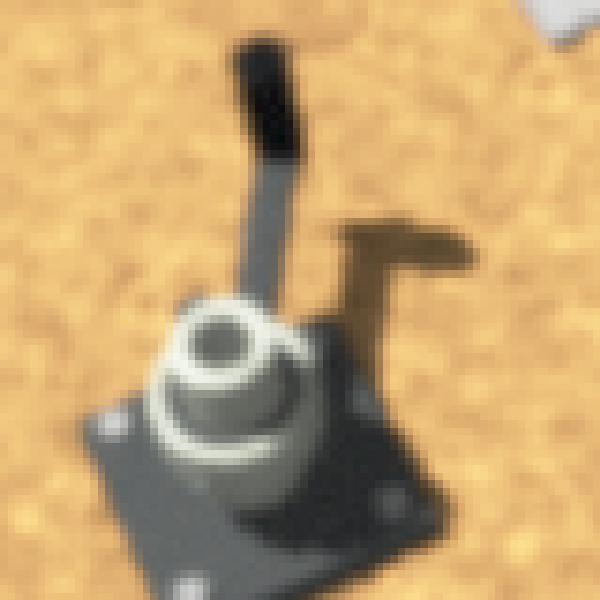

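```bash
python3 - <<'E'
from h import *
print("nadir",proj("top",[[.276,.096,0]]))
m1=onz("top",[[410.6,230.7]],.09)[0];m2=onz("scene",[[238.8,307.2]],.09)[0];print("mouth",m1,m2)
print("knob scene",onz("scene",[[244,268.4]],.099))
T=np.load("/tmp/top0.npz")['im']; m=np.zeros((480,640),np.uint8); m[250:266,384:397]=(cv2.cvtColor(T,cv2.COLOR_BGR2HSV)[250:266,384:397,2]<75)
v,u=np.where(m);print("knob top px",u.mean(),v.mean(),u.min(),u.max(),v.min(),v.max(), onz("top",[[u.mean(),v.mean()]],.077))
o=ctrl.get_obs();print(cv2.Rodrigues(o['tool_rot'])[0].round(3),o['tool_pos'])
# foot corners of post z=.014 yaw
for a,b in (((381+12.3-.5,210+9.3),(381+41.5-.5,210+12.9)),):
    X=onz("top",[a,b],.014);d=X[1]-X[0];print("foot edge",d,np.degrees(np.arctan2(-d[0],-d[1])))
E
```

```text
nadir [[312.4276684  345.33714266]]
mouth [ 0.6094364  -0.19067794  0.09      ] [ 0.61182956 -0.19107914  0.09      ]
knob scene [[ 0.52932724 -0.13018488  0.099     ]]
knob top px 389.94117647058823 257.97058823529414 387 393 255 261 [[ 0.53018129 -0.13030774  0.077     ]]
[[-0.001  0.439  0.898]
 [-0.002  0.898 -0.439]
 [-1.    -0.002 -0.   ]] [0.27422456 0.56100341 0.23018285]
foot edge [-0.01080479 -0.08953825  0.        ] 6.880744712119144
```

Checks before acting:

| Quantity | Measured | Expected |
|---|---|---|
| Knob to post axis | 101 mm | 100 mm |
| Arm angle at start | 143° | 143.3° from the foot's yaw |
| Ring width in top view | 272.5–291.5 px | 272.2–291.1 px |

These agree. I'll go above the rest.

```bash
python3 -m handwheel '[1,-0.04,0,0,0,0,0, 1,-0.08,0,0,0,0,0, 1,-0.1,-0.014,0.034,-2,0,0, 1,-0.1,-0.028,0.068,-4,0,0, 1,-0.1,-0.042,0.102,-6,0,0, 1,-0.1,-0.056,0.136,-8,0,0, 1,-0.1,-0.07,0.17,-10,0,0, 1,-0.1,-0.084,0.204,-12,0,0, 1,-0.1,-0.098,0.238,-14,0,0, 1,-0.1,-0.112,0.272,-15,0,0, 1,-0.1,-0.126,0.306,-15,0,0, 1,-0.1,-0.14,0.34,-15,0,0]' 60
python3 - <<'E'
from h import *
o=ctrl.get_obs();R=cv2.Rodrigues(o['tool_rot'])[0];print(R.round(3),o['tool_pos'],np.degrees(np.arctan2(R[1,1],R[0,1])))
print(R.T@(np.array([.610,.183,.158])-o['tool_pos']))
E
```

```text
t: 1.1
tool_pos: [0.5192, 0.2847, 0.3308]
tool_rot: [0.151, 1.566, -0.152]
contact_force: [-0.2, 1.3, 0.1]
opening: 0.0856
[[-0.001  0.192  0.981]
 [-0.     0.981 -0.192]
 [-1.    -0.    -0.001]] [0.51920713 0.28468965 0.3307693 ] 78.94009557297069
[ 0.17272984 -0.08232751  0.10871957]
```

```bash
python3 -m handwheel '[1,0,-0.027,0.036,0,0,0, 1,0,-0.055,0.073,0,0,0, 1,0.02,-0.082,0.109,0,0,0, 1,0.06,-0.082,0.109,0,0,0, 1,0.08,-0.082,0.109,0,0,0, 1,0.08,-0.082,0.109,0,0,0, 1,0.08,-0.082,0.109,0,0,0]'
python3 - <<'E'
from h import *
a,_=ctrl.get_image("top");b,_=ctrl.get_image("scene")
cv2.imwrite("pics/e.png",np.hstack([cv2.resize(a[190:270,240:320],(400,400)),cv2.resize(b[150:250,320:420],(400,400))]))
o=ctrl.get_obs();R=cv2.Rodrigues(o['tool_rot'])[0];print(o['tool_pos'],R.T@(np.array([.610,.183,.158])-o['tool_pos']))
print(proj("scene",[o['tool_pos']]))
E
```

```text
t: 1.68
tool_pos: [0.6085, 0.1846, 0.2488]
tool_rot: [0.151, 1.571, -0.153]
contact_force: [0.0, -0.5, 1.0]
opening: 0.0853
[0.61024393 0.18565697 0.25353882] [ 9.55360730e-02 -2.76471425e-03  2.17927822e-05]
[[372.73517617 187.58004844]]
```

View pics/e.png

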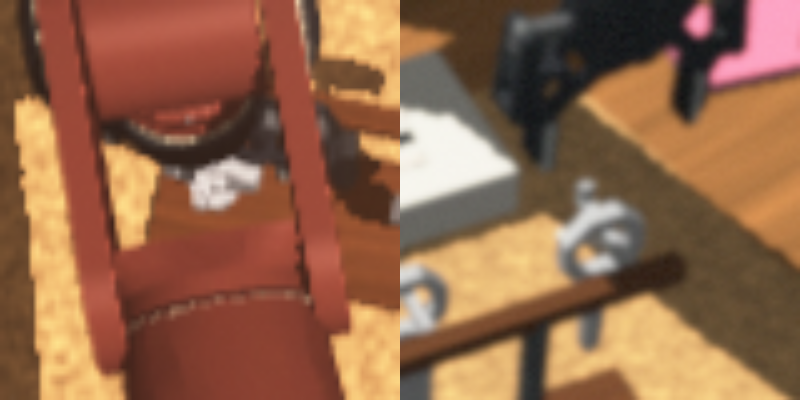

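The top view is blocked by the arm. The scene crop shows the fingers straddling the rest's ring, with the scraper ring well clear to the left. I'll descend and grip.

```bash
python3 -m handwheel '[1,0.03,-0.001,0,0,0,0, 1,0.06,-0.001,0,0,0,0, 1,0.085,-0.001,0,0,0,0, 1,0.093,-0.001,0,0,0,0, 1,0.093,-0.001,0,0,0,0, 1,0.093,-0.001,0,0,0,0]'
python3 -m handwheel '[0.6,0,0,0,0,0,0, 0.5,0,0,0,0,0,0, 0.4,0,0,0,0,0,0, 0.4,0,0,0,0,0,0, 0.4,0,0,0,0,0,0, 0.4,0,0,0,0,0,0, 0.4,0,0,0,0,0,0]' 60
python3 - <<'E'
from h import *
b,_=ctrl.get_image("scene")
cv2.imwrite("pics/f.png",cv2.resize(b[150:250,320:420],(500,500)))
for i in range(2):
  o=ctrl.get_obs();print(o['t'],o['tool_pos'],o['opening'],o['contact_force'])
E
```

```text
t: 2.28
tool_pos: [0.6106, 0.1847, 0.1609]
tool_rot: [0.152, 1.562, -0.15]
contact_force: [0.8, -0.5, 0.7]
opening: 0.0855
t: 2.87
tool_pos: [0.611, 0.1843, 0.1612]
tool_rot: [0.152, 1.561, -0.15]
contact_force: [-0.9, -0.3, 6.0]
opening: 0.053
2.9167 [0.61099104 0.18427965 0.16121556] 0.05302427117575991 [-0.19917503 -0.83462533  6.65616469]
2.9167 [0.61099104 0.18427965 0.16121556] 0.05302427117575991 [-0.19917503 -0.83462533  6.65616469]
```

View pics/f.png

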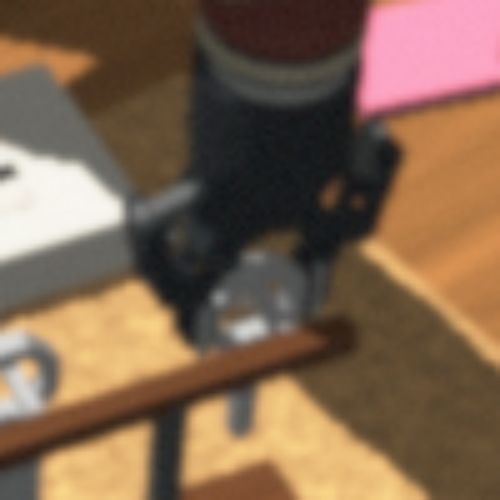

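Gripped at 53 mm, as expected for the 54 mm ring. I'll raise it 20 mm and then draw it off the peg.

```bash
python3 -m handwheel '[0.4,-0.01,0,0,0,0,0, 0.4,-0.02,0,0,0,0,0, 0.4,-0.02,0,0,0,0,0, 0.4,-0.02,0,0,0,0,0, 0.4,-0.02,0,-0.015,0,0,0, 0.4,-0.02,0,-0.03,0,0,0, 0.4,-0.02,0,-0.045,0,0,0, 0.4,-0.02,0,-0.06,0,0,0, 0.4,-0.02,0,-0.075,0,0,0, 0.4,-0.02,0,-0.085,0,0,0, 0.4,-0.02,0,-0.085,0,0,0]'
python3 - <<'E'
from h import *
b,_=ctrl.get_image("scene")
cv2.imwrite("pics/g.png",cv2.resize(b[150:270,290:410],(600,600)))
o=ctrl.get_obs();print(o['t'],o['tool_pos'],o['opening'],o['contact_force'],o['wrist_torque'])
E
```

```text
t: 3.83
tool_pos: [0.5243, 0.2006, 0.1775]
tool_rot: [0.151, 1.567, -0.151]
contact_force: [0.0, 0.2, -2.8]
opening: 0.0529
3.8833 [0.52544448 0.20037122 0.17785865] 0.05301114523086024 [ 0.14470862 -0.31291403 -2.42735875] [0.0259183  0.00733551 0.00124722]
```

View pics/g.png

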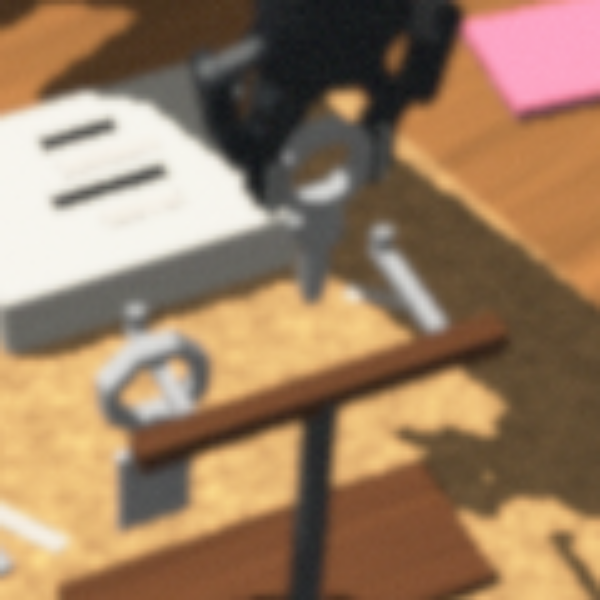

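The rest is free of the peg and held upright; its foot is at crop (315,295). The scraper still hangs at crop (155,370). I'll raise it and carry it over the post.

```bash
python3 -m handwheel '[0.4,-0.04,0,0,0,0,0, 0.4,-0.08,0,0,0,0,0, 0.4,-0.12,0,0,0,0,0, 0.4,-0.14,-0.01,0.003,0,0,0, 0.4,-0.14,-0.045,0.019,0,0,0, 0.4,-0.14,-0.08,0.035,0,0,0, 0.4,-0.14,-0.115,0.05,0,0,0, 0.4,-0.14,-0.15,0.065,0,0,0, 0.4,-0.14,-0.185,0.08,0,0,0, 0.4,-0.14,-0.22,0.095,0,0,0, 0.4,-0.14,-0.255,0.11,0,0,0, 0.4,-0.14,-0.29,0.126,0,0,0]'
python3 -m handwheel '[0.4,0,-0.035,0.015,0,0,0, 0.4,0,-0.06,0.026,0,0,0, 0.4,0,-0.077,0.033,0,0,0, 0.4,0.04,-0.077,0.033,0,0,0, 0.4,0.08,-0.077,0.033,0,0,0, 0.4,0.08,-0.077,0.033,0,0,0, 0.4,0.08,-0.077,0.033,0,0,0, 0.4,0.08,-0.077,0.033,0,0,0]'
python3 - <<'E'
from h import *
a,da=ctrl.get_image("top");b,db=ctrl.get_image("scene")
np.savez("/tmp/p1.npz",a=a,da=da,b=b,db=db)
cv2.imwrite("pics/h.png",cv2.resize(b[220:350,180:310],(600,600)))
cv2.imwrite("pics/h2.png",cv2.resize(a[180:280,360:460],(600,600)))
o=ctrl.get_obs();R=cv2.Rodrigues(o['tool_rot'])[0];print(o['t'],o['tool_pos'],o['opening'],o['contact_force'],R.round(3))
p=o['tool_pos'];print("proj tcp,pred foot, mouth",proj("scene",[p,p+[0,0,.019-.098],[.6105,-.191,.09]]))
E
```

```text
t: 4.88
tool_pos: [0.5948, -0.1111, 0.3183]
tool_rot: [0.152, 1.565, -0.152]
contact_force: [1.0, 0.1, -1.8]
opening: 0.0527
t: 5.55
tool_pos: [0.6128, -0.1905, 0.2404]
tool_rot: [0.151, 1.563, -0.152]
contact_force: [-0.3, 0.2, -1.6]
opening: 0.0532
5.65 [ 0.61371733 -0.19079813  0.24277777] 0.05297781033118478 [-0.59052967  0.35187564 -1.75346661] [[ 0.006  0.191  0.982]
 [-0.003  0.982 -0.191]
 [-1.    -0.001  0.006]]
proj tcp,pred foot, mouth [[228.86852913 267.5549761 ]
 [234.58726193 289.52920232]
 [238.54632679 306.77196463]]
```

View pics/h.png

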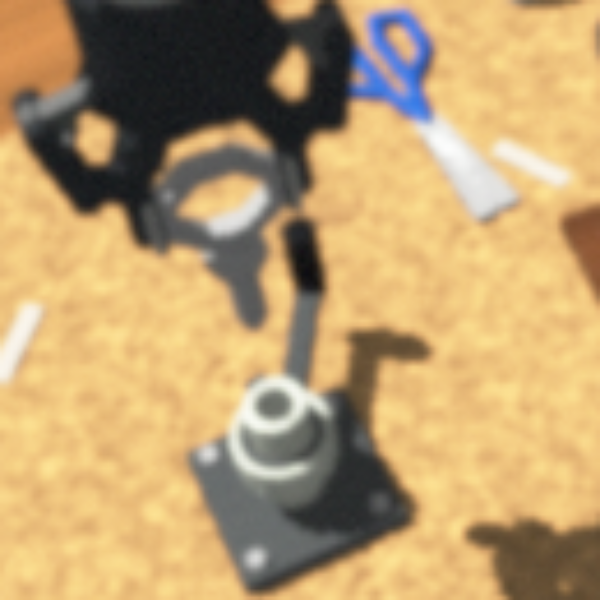

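View pics/h2.png

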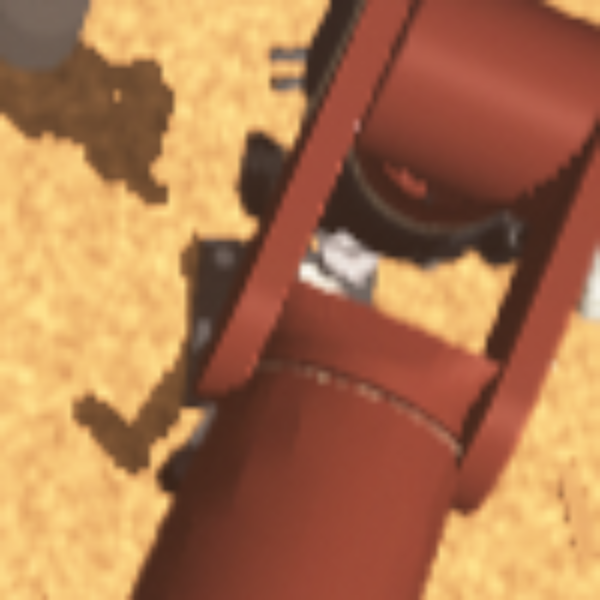

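The scene view puts the foot at full-picture (234.6,289.5), exactly where the tool pose predicts. So the rest's axis is on the tool axis, and the mouth is about 1.5 mm off in x. I'll descend in stages and watch the force.

```bash
python3 -m handwheel '[0.4,0.03,0,-0.0015,0,0,0, 0.4,0.06,0,-0.0015,0,0,0, 0.4,0.07,0,-0.0015,0,0,0, 0.4,0.078,0,-0.0015,0,0,0, 0.4,0.086,0,-0.0015,0,0,0, 0.4,0.09,0,-0.0015,0,0,0, 0.4,0.09,0,-0.0015,0,0,0, 0.4,0.09,0,-0.0015,0,0,0]'
python3 - <<'E'
from h import *
b,db=ctrl.get_image("scene")
cv2.imwrite("pics/i.png",cv2.resize(b[240:350,190:300],(600,600)))
o=ctrl.get_obs();print(o['t'],o['tool_pos'],o['opening'],o['contact_force'],o['wrist_torque'])
E
```

```text
t: 6.32
tool_pos: [0.611, -0.1904, 0.1496]
tool_rot: [0.151, 1.564, -0.152]
contact_force: [0.1, -0.9, -1.9]
opening: 0.0532
6.3667 [ 0.61111364 -0.19047429  0.1497867 ] 0.052765884655202294 [ 0.15502715  0.77733572 -1.21488056] [ 0.06430999  0.01639243 -0.0090966 ]
```

View pics/i.png

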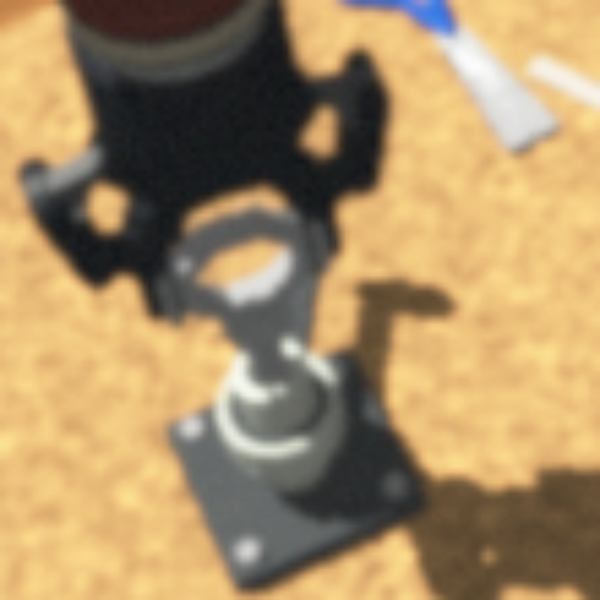

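The stem is about 20 mm into the bore with no contact force. Continuing down.

```bash
python3 -m handwheel '[0.4,0.01,0,0,0,0,0, 0.4,0.02,0,0,0,0,0, 0.4,0.028,0,0,0,0,0, 0.4,0.03,0,0,0,0,0, 0.4,0.03,0,0,0,0,0]'
python3 -m handwheel '[0.4,0.002,0,0,0,0,0, 0.4,0.004,0,0,0,0,0, 0.4,0.005,0,0,0,0,0, 0.4,0.005,0,0,0,0,0]'
```

```text
t: 6.78
tool_pos: [0.6094, -0.1897, 0.1163]
tool_rot: [0.152, 1.568, -0.151]
contact_force: [0.0, 0.3, -1.8]
opening: 0.0529
t: 7.12
tool_pos: [0.6105, -0.1902, 0.1136]
tool_rot: [0.151, 1.565, -0.152]
contact_force: [-0.3, 1.0, -2.6]
opening: 0.0529
```

```bash
python3 -m handwheel '[0.4,0.001,0,0,0,0,0, 0.4,0.002,0,0,0,0,0, 0.4,0.002,0,0,0,0,0]'
python3 -m handwheel '[0.4,0.001,0,0,0,0,0, 0.4,0.002,0,0,0,0,0, 0.4,0.002,0,0,0,0,0]'
python3 - <<'E'
from h import *
b,db=ctrl.get_image("scene")
cv2.imwrite("pics/j.png",cv2.resize(b[240:350,190:300],(600,600)))
o=ctrl.get_obs();print(o['t'],o['tool_pos'],o['opening'],o['contact_force'],o['wrist_torque'])
E
```

```text
t: 7.37
tool_pos: [0.6108, -0.1903, 0.1134]
tool_rot: [0.151, 1.565, -0.152]
contact_force: [-3.2, 1.8, 5.4]
opening: 0.0531
t: 7.62
tool_pos: [0.611, -0.1903, 0.1133]
tool_rot: [0.151, 1.564, -0.152]
contact_force: [-6.4, 3.6, 12.1]
opening: 0.0528
7.6667 [ 0.61103626 -0.19030945  0.11334985] 0.05303774560067431 [-7.11367889  3.56530525 12.86813059] [ 0.50587035  1.27882102 -0.05783346]
```

View pics/j.png

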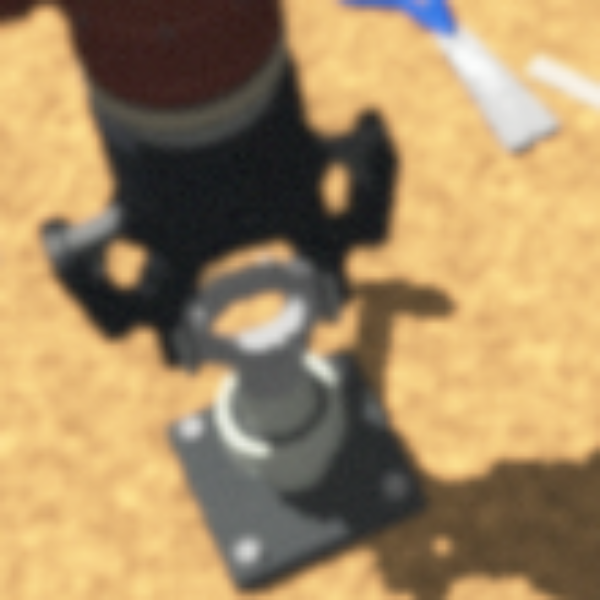

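Contact builds up at TCP z 0.1133 m (home was predicted at 0.114 m), and the shoulder covers the mouth. I'll release and rise.

```bash
python3 -m handwheel '[0.5,-0.002,0,0,0,0,0, 0.7,-0.003,0,0,0,0,0, 1,-0.003,0,0,0,0,0, 1,-0.003,0,0,0,0,0, 1,-0.003,0,0,0,0,0, 1,-0.003,0,0,0,0,0]'
python3 -m handwheel '[1,-0.02,0,0,0,0,0, 1,-0.05,0,0,0,0,0, 1,-0.08,0,0,0,0,0, 1,-0.1,0,0,0,0,0, 1,-0.1,0,0,0,0,0]'
python3 - <<'E'
from h import *
b,db=ctrl.get_image("scene")
cv2.imwrite("pics/k.png",cv2.resize(b[240:350,190:300],(600,600)))
o=ctrl.get_obs();R=cv2.Rodrigues(o['tool_rot'])[0];print(o['t'],o['q'],o['tool_pos'],o['opening'],o['contact_force'])
print(R.T@(np.array([.530,-.130,.07])-o['tool_pos']))
E
```

```text
t: 8.17
tool_pos: [0.6102, -0.1901, 0.112]
tool_rot: [0.152, 1.566, -0.151]
contact_force: [0.0, 0.3, -0.4]
opening: 0.0859
t: 8.58
tool_pos: [0.6131, -0.1913, 0.219]
tool_rot: [0.149, 1.556, -0.154]
contact_force: [0.0, 0.4, 0.6]
opening: 0.0856
8.6333 [-4.18332121e-01  9.53447437e-02  1.59372860e+00 -4.25866425e-05
  1.44603398e+00 -1.79613032e+00] [ 0.61198163 -0.19088151  0.21596876] 0.08557347176063312 [-0.32828701 -0.96935376  0.53755855]
[ 0.14531853  0.04424442 -0.09305581]
```

View pics/k.png

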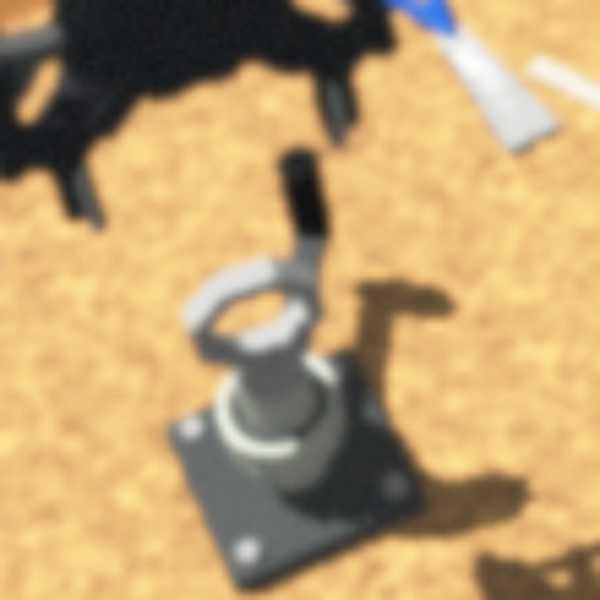

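The rest stands upright at home, and the knob hasn't moved (crop (298,158)). I'll go above the knob with the jaws turned tangential to the swing.

```bash
python3 -m handwheel '[1,0,0.011,-0.023,6,0,0, 1,0,0.022,-0.046,12,0,0, 1,0,0.033,-0.07,18,0,0, 1,0,0.044,-0.092,24,0,0, 1,0.03,0.044,-0.092,26,0,0, 0.7,0.06,0.044,-0.092,26,0,0, 0.7,0.08,0.044,-0.092,26,0,0, 0.7,0.08,0.044,-0.092,26,0,0, 0.7,0.08,0.044,-0.092,26,0,0]'
python3 - <<'E'
from h import *
b,db=ctrl.get_image("scene");a,da=ctrl.get_image("top")
cv2.imwrite("pics/l.png",np.hstack([cv2.resize(b[220:320,200:300],(400,400)),cv2.resize(a[200:280,360:440],(400,400))]))
o=ctrl.get_obs();R=cv2.Rodrigues(o['tool_rot'])[0];print(o['t'],o['tool_pos'],o['opening'],o['contact_force'],np.degrees(np.arctan2(R[1,1],R[0,1])))
print(R.T@(np.array([.531,-.1305,.065])-o['tool_pos']))
E
```

```text
t: 9.38
tool_pos: [0.5267, -0.1286, 0.1296]
tool_rot: [0.507, 1.516, -0.507]
contact_force: [0.3, 0.1, 0.2]
opening: 0.0598
9.4833 [ 0.52905197 -0.12957316  0.13318605] 0.060058312311202594 [ 0.6755748  -0.46336011  1.28614733] 52.940244536640805
[0.06818851 0.00041383 0.00203642]
```

View pics/l.png

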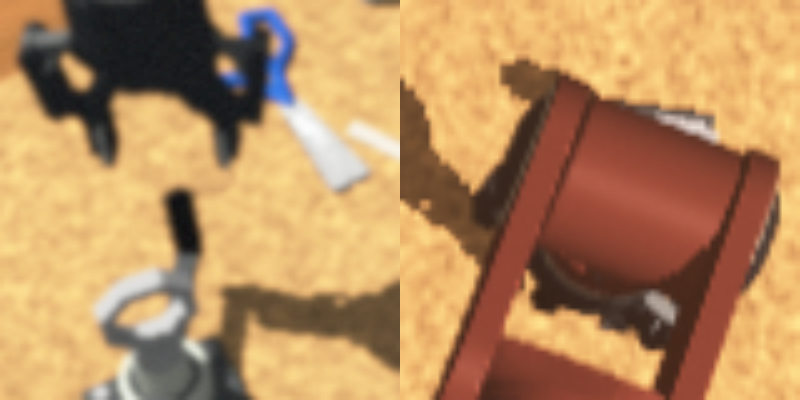

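```bash
python3 -m handwheel '[0.7,0.02,0,0.001,0,0,0, 0.7,0.04,0,0.001,0,0,0, 0.7,0.057,0,0.001,0,0,0, 0.7,0.064,0,0.001,0,0,0, 0.7,0.064,0,0.001,0,0,0, 0.7,0.064,0,0.001,0,0,0]'
python3 -m handwheel '[0.4,0,0,0,0,0,0, 0.2,0,0,0,0,0,0, 0,0,0,0,0,0,0, 0,0,0,0,0,0,0, 0,0,0,0,0,0,0, 0,0,0,0,0,0,0, 0,0,0,0,0,0,0]' 60
python3 - <<'E'
from h import *
o=ctrl.get_obs();R=cv2.Rodrigues(o['tool_rot'])[0];print(o['t'],o['tool_pos'],o['opening'],o['contact_force'],np.degrees(np.arctan2(R[1,1],R[0,1])))
E
```

```text
t: 9.98
tool_pos: [0.5302, -0.1303, 0.0696]
tool_rot: [0.506, 1.509, -0.506]
contact_force: [-0.2, 0.1, -0.1]
opening: 0.0598
t: 10.57
tool_pos: [0.5298, -0.13, 0.0691]
tool_rot: [0.506, 1.509, -0.506]
contact_force: [0.7, 1.3, 3.3]
opening: 0.0185
10.5667 [ 0.52978796 -0.13003967  0.06906364] 0.018484617441006976 [0.66774153 1.31579654 3.32089003] 52.94452922717026
```

Pinched at 18.5 mm. I'll lift the collar 15 mm.

```bash
python3 -m handwheel '[0,-0.005,0,0,0,0,0, 0,-0.01,0,0,0,0,0, 0,-0.015,0,0,0,0,0, 0,-0.015,0,0,0,0,0, 0,-0.015,0,0,0,0,0]' 80
python3 - <<'E'
from h import *
b,db=ctrl.get_image("scene")
cv2.imwrite("pics/m.png",cv2.resize(b[230:350,190:310],(600,600)))
o=ctrl.get_obs();print(o['t'],o['tool_pos'],o['opening'],o['contact_force'])
E
```

```text
t: 10.98
tool_pos: [0.53, -0.1305, 0.0828]
tool_rot: [0.506, 1.508, -0.506]
contact_force: [6.6, -2.9, -6.4]
opening: 0.018
11.0333 [ 0.53005029 -0.1304769   0.08271057] 0.017527091469040173 [ 6.79103907 -3.03413035 -5.92931577]
```

View pics/m.png

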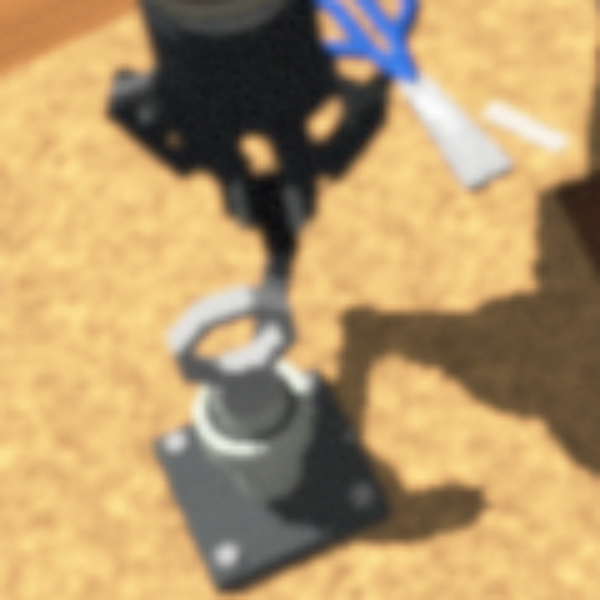

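The load is 6 N down, which fits spring plus weight, and the lift is about 14 mm. Swinging now, in two stages.

```bash
python3 -m handwheel '[0,-0.001,-0.0105,0.0006,-6,0,0, 0,-0.001,-0.0208,0.0022,-12,0,0, 0,-0.001,-0.0309,0.0049,-18,0,0, 0,-0.001,-0.0407,0.0087,-24,0,0, 0,-0.001,-0.05,0.0134,-30,0,0, 0,-0.001,-0.05,0.0134,-30,0,0]'
python3 - <<'E'
from h import *
b,db=ctrl.get_image("scene")
cv2.imwrite("pics/n.png",cv2.resize(b[230:350,190:310],(600,600)))
o=ctrl.get_obs();R=cv2.Rodrigues(o['tool_rot'])[0];print(o['t'],o['tool_pos'],o['opening'],o['contact_force'],np.degrees(np.arctan2(R[1,1],R[0,1])),np.hypot(*(o['tool_pos'][:2]-[.611,-.1905])))
E
```

```text
t: 11.53
tool_pos: [0.5112, -0.1792, 0.084]
tool_rot: [0.095, 1.564, -0.095]
contact_force: [9.3, -0.5, -6.9]
opening: 0.0175
11.5833 [ 0.51122399 -0.1787186   0.08387325] 0.01744990271489284 [10.37127518 -1.4518679  -6.13971673] 82.89354612376445 0.10046916587424008
```

View pics/n.png

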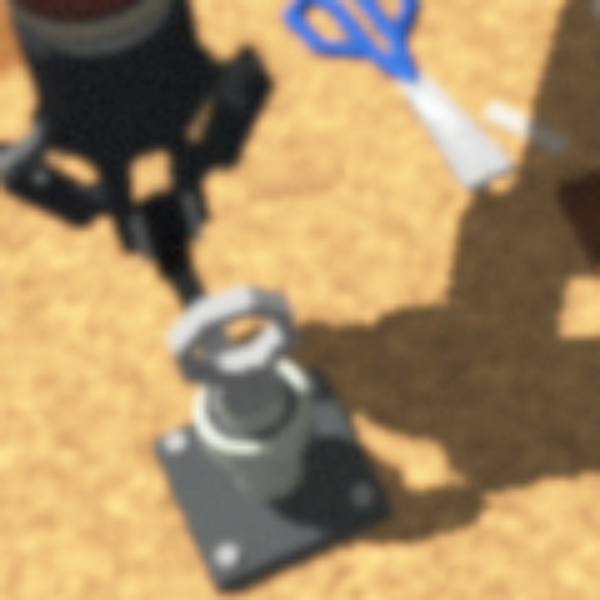

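```bash
python3 -m handwheel '[0,-0.001,-0.0105,0.0016,-6,0,0, 0,-0.001,-0.0208,0.0032,-12,0,0, 0,-0.001,-0.0309,0.0059,-18,0,0, 0,-0.001,-0.0407,0.0097,-24,0,0, 0,-0.001,-0.05,0.0144,-30,0,0, 0,-0.001,-0.058,0.0191,-35,0,0, 0,-0.001,-0.058,0.0191,-35,0,0]'
python3 - <<'E'
from h import *
b,db=ctrl.get_image("scene")
cv2.imwrite("pics/o.png",cv2.resize(b[230:350,190:310],(600,600)))
o=ctrl.get_obs();R=cv2.Rodrigues(o['tool_rot'])[0];print(o['t'],o['tool_pos'],o['q'][5],o['opening'],o['contact_force'],np.degrees(np.arctan2(R[1,1],R[0,1])))
d=o['tool_pos'][:2]-[.611,-.1905];print(np.hypot(*d),np.degrees(np.arctan2(d[1],d[0]))%360-143.1)
E
```

```text
t: 12.17
tool_pos: [0.523, -0.2376, 0.0841]
tool_rot: [-0.382, 1.533, 0.385]
contact_force: [7.6, 2.6, -6.0]
opening: 0.0178
12.2167 [ 0.52271812 -0.23714157  0.08393756] -2.616291505547666 0.017966978186756317 [ 8.536732    2.81395388 -6.75649539] 117.89756509838465
0.0998455110419769 64.74863849204266
```

View pics/o.png

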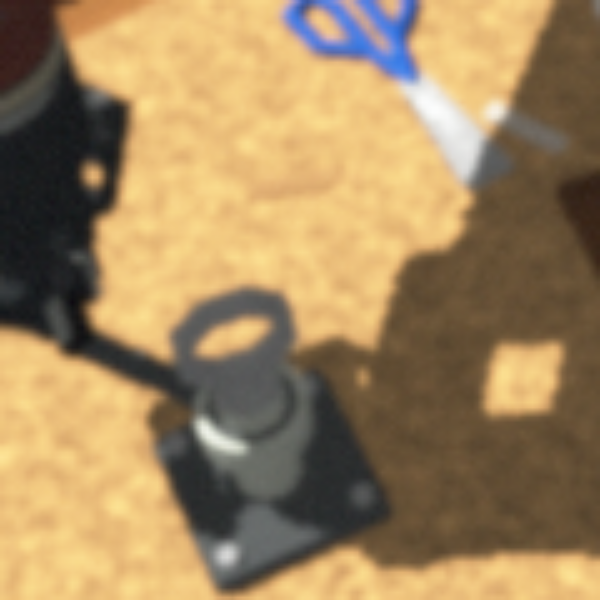

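The turn is 64.7° (1.13 rad), past the 0.95 limit. I'll lower it, release and rise.

```bash
python3 -m handwheel '[0,0.006,0,0.001,0,0,0, 0,0.012,0,0.001,0,0,0, 0,0.015,0,0.001,0,0,0, 0,0.015,0,0.001,0,0,0]'
python3 -m handwheel '[0.2,0,0,0,0,0,0, 0.4,0,0,0,0,0,0, 0.6,0,0,0,0,0,0, 0.7,0,0,0,0,0,0, 0.7,0,0,0,0,0,0, 0.7,0,0,0,0,0,0]'
python3 -m handwheel '[0.7,-0.02,0,0,0,0,0, 0.7,-0.05,0,0,0,0,0, 0.7,-0.08,0,0,0,0,0, 0.7,-0.12,0,0,0,0,0, 0.7,-0.15,0,-0.03,0,0,0, 0.7,-0.15,0,-0.07,0,0,0, 0.7,-0.15,0,-0.11,0,0,0, 0.7,-0.15,0,-0.14,0,0,0, 0.7,-0.15,0,-0.14,0,0,0, 0.7,-0.15,0,-0.14,0,0,0]'
python3 - <<'E'
from h import *
b,db=ctrl.get_image("scene");a,da=ctrl.get_image("top")
cv2.imwrite("pics/p.png",np.hstack([cv2.resize(b[230:350,190:310],(400,400)),cv2.resize(a[200:280,370:450],(400,400))]))
cv2.imwrite("pics/pf.png",b)
np.savez("/tmp/p.npz",a=a,da=da,b=b,db=db)
o=ctrl.get_obs();print(o['t'],o['tool_pos'],o['opening'],o['contact_force'])
c=np.array([.611,-.1905]);th=np.radians(143.1+64.7)
for z in (.099,.113): print(z,proj("scene",[[*(c+.1*np.array([np.cos(th),np.sin(th)])),z]]))
E
```

```text
t: 12.55
tool_pos: [0.5225, -0.2372, 0.0699]
tool_rot: [-0.382, 1.537, 0.383]
contact_force: [3.3, 0.9, -0.3]
opening: 0.018
t: 13.05
tool_pos: [0.5223, -0.2374, 0.0705]
tool_rot: [-0.382, 1.537, 0.382]
contact_force: [0.7, -0.5, -0.1]
opening: 0.0598
t: 13.88
tool_pos: [0.3979, -0.3035, 0.2206]
tool_rot: [-0.381, 1.537, 0.38]
contact_force: [0.0, -0.3, -1.4]
opening: 0.0597
13.9833 [ 0.39913722 -0.30271288  0.22034628] 0.0598961588886735 [0.72095021 0.49353308 0.20127077]
0.099 [[201.95082391 288.10080087]]
0.113 [[200.72635451 284.6740002 ]]
```

View pics/p.png

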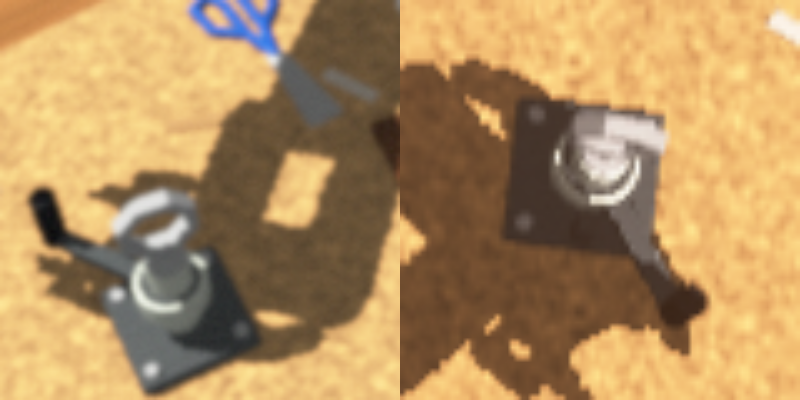

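View pics/pf.png

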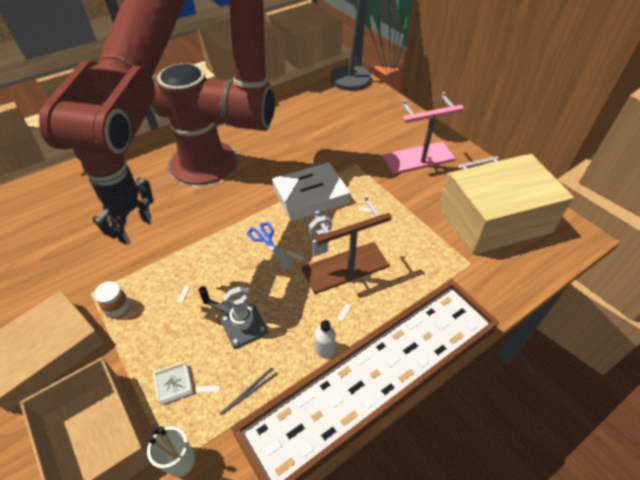

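The knob top is at (202.3,287.6). The prediction is (202.0,288.1) with the collar down and (200.7,284.7) if it were still up 14 mm, so it is down. Last numeric check: knob height, rest height and the bystanders against the first picture.

```bash
python3 - <<'E'
from h import *
D=np.load("/tmp/p.npz");S=np.load("/tmp/scene0.npz");Tt=np.load("/tmp/top0.npz")
Q=pts("scene",D['db']);P=pts("top",D['da'])
print("knob depth scene",Q[286:290,201:204].reshape(-1,3).round(3)[::3].tolist())
def hi(X,c,r,n):
    m=(np.hypot(X[...,0]-c[0],X[...,1]-c[1])<r)&(X[...,2]>.03)&(X[...,2]<.25);z=X[m];z=z[z[:,2].argsort()][::-1][:12];print(n,z.mean(0).round(4),len(z))
hi(P,(.5225,-.2372),.014,"knob top view");hi(P,(.611,-.1905),.03,"rest top view");hi(Q,(.611,-.1905),.03,"rest scene")
b0=S['im'];b1=D['b']
for n,(u,v,w) in dict(glue=(325,340,18),jar=(110,298,22),tweezers=(249,390,32),tray=(173,382,22)).items():
    d=cv2.absdiff(b0[v-w:v+w,u-w:u+w],b1[v-w:v+w,u-w:u+w]);g=lambda i:np.float32(cv2.cvtColor(i[v-w:v+w,u-w:u+w],6))
    print(n,d.mean().round(2),np.round(cv2.phaseCorrelate(g(b0),g(b1))[0],2))
for n,(u,v,w) in dict(scissors=(346,300,26)).items():
    g=lambda i:np.float32(cv2.cvtColor(i[v-w:v+w,u-w:u+w],6));print(n,np.round(cv2.phaseCorrelate(g(Tt['im']),g(D['a']))[0],2))
def blue(im):
    h=cv2.cvtColor(im,cv2.COLOR_BGR2HSV);m=(abs(h[...,0].astype(int)-113)<12)&(h[...,1]>130);m[:215]=0;m[260:]=0;v,u=np.where(m);return u.mean().round(2),v.mean().round(2)
print("scissors",blue(b0),blue(b1))
cv2.imwrite("pics/q.png",cv2.resize(b1[190:300,240:400],(800,550)))
E
```

```text
knob depth scene [[0.518, -0.237, 0.102], [0.519, -0.238, 0.1], [0.521, -0.239, 0.098], [0.523, -0.24, 0.098]]
knob top view [ 0.5216 -0.2363  0.1042] 12
rest top view [ 0.6115 -0.1878  0.1655] 12
rest scene [ 0.6123 -0.1901  0.1621] 12
glue 7.8 [0.08 0.02]
jar 6.89 [0.46 0.54]
tweezers 8.22 [0.06 0.08]
tray 9.68 [0.46 0.52]
scissors [-0.16  0.76]
scissors (np.float64(262.44), np.float64(234.17)) (np.float64(262.63), np.float64(234.16))
```

View pics/q.png

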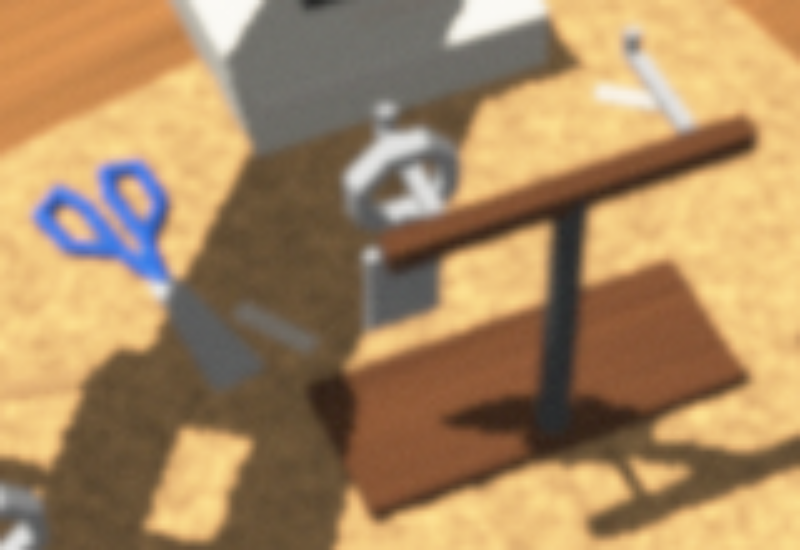

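The scraper hangs on its peg, the rest's peg is empty, and the scissors are where they were. The heights agree within the depth bias, since the bare table itself reads about +2.5 mm. Handing in.

```bash
python3 -c "
from station import ctrl
print(ctrl.finish_job())"
```

```text
the job is handed in; nothing more can be done
None
```

I took the round-stemmed rest off its peg and seated it in the post's socket. Then I lifted the collar about 14 mm by its knob, swung it 64.7° (1.13 rad) counter-clockwise over the tooth, lowered it and let go. The job was handed in at about 14 s with the gripper well clear of everything.

What the last checks showed:
- **Rest:** contact came at TCP z 0.1133 m, against a predicted 0.114 m when fully home. The ring stands upright on the post.
- **Collar:** the knob top is at pixel (202.3, 287.6), against a prediction of (202.0, 288.1) with the collar fully down. If it were still lifted it would be at (200.7, 284.7).
- **Scraper and bystanders:** the scraper still hangs on its peg. The glue bottle, jar, tweezers, tray and scissors are unmoved to within about half a pixel in the scene view.

Some readings disagreed slightly:
- **Depth heights:** they read 2–5 mm high for the knob and the ring (0.104 m and 0.162–0.166 m, against 0.099 m and 0.160 m). The bare table itself reads about 2.5 mm high, and I averaged only the highest points, so I put this down to depth bias and noise.
- **Scissors in the top view:** the comparison gave a 0.8 px shift there. The arm's shadow had moved across that area, and the scene view shows no movement.

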